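# Lock the new reel and hold the dancer arm wound for threading

### The job

A new reel of strip lies on the turntable of the bench dereeler: slide the blue hold-down hub, the one that fits this reel's core, onto the spindle until its flange sits flat on the reel, and let go of it. Then swing the sprung dancer arm, the one with the yellow roller, towards the red stop until it is fully wound against it, and keep holding it there so that a workmate can thread the strip: finish while still holding the arm on its stop. Leave the orange hub, the plywood jig, the black head band and the parts bin where they are.

Things in the scene. Friction and masses are not known exactly. Their poses are not given: they have to be found in the camera images.
- dereeler: Bench dereeler, fixed: grey base plate 220 (x) x 350 (y) x 12 mm, origin at the centre of its underside, may stand turned about z. In its frame (mm): spindle (10, 95); arm pivot (70, -10); red wound stop (8, -24) and rest stop (86, -72), posts 13 wide, 34 high, stopping the arm's bar; outlet guide posts 16 wide, 62 high at (-92, -139) and (-92, -163).
- spindle_tip (a point): Top of the upright fixed steel spindle, 83 mm above the bench. The spindle is 12 mm thick; its top 7 mm taper to 4 mm. It stands 25 mm above the reel's upper face.
- core_mouth (a point): Point on the spindle's axis in the plane of the reel's upper face, 58 mm above the bench. The reel (150 mm wide, 26 mm high, white flanges, black strip, lying flat) has a round core open at the top, 54 mm wide, deeper than the hub's plug; the spindle stands in its middle. Reel and turntable turn freely on the spindle.
- hub: Blue hold-down hub, loose, 150 to 310 g, standing on the bench; origin at the centre of its underside, z up. From below: plug 46 mm wide, 16 high; flange 70 wide, 16 to 22 mm up; dark round knob 32 wide, 22 to 50 mm up. 16 mm bore right through its axis. Seated, the flange lies on the reel's upper face and the origin is 42 mm above the bench, on the spindle's axis.
- big_hub: Orange hub for larger cores, loose, standing on the bench; plug 74 mm, flange 90 mm wide, same heights and knob as the blue hub; it does not go into this reel. Origin at the centre of its underside. To be left alone.
- dancer (a joint): Angle of the dancer arm (rad). 0: at rest, pressed by its spring on the rest stop, the arm pointing along the dereeler's -y. Grows as the arm swings clockwise seen from above, towards the dereeler's -x; 1.1: fully wound, on the red stop. Spring torque 0.21 N m at 0, rising evenly to 0.6 N m at 1.1 (4.6 N at the roller); let go, the arm springs back to 0.
- pivot (a point): Point on the upright pivot axis of the dancer arm, 47 mm above the bench. The post there, with its coil spring, is 32 mm wide, 71 mm high. From it the arm, a flat aluminium bar 18 mm wide (20 to 27 mm above the bench), runs 130 mm out to the yellow roller's axis.
- guide_roller: Yellow roller standing upright on the free end of the dancer arm, spinning freely about its upright axis. Origin on its axis at its underside, 29 mm above the bench: white bottom flange 34 mm wide, 3 mm thick, then yellow barrel 28 mm wide from 32 to 66 mm above the bench, with a 4 mm high screw head on top.
- ply_jig: Loose plywood jig, 80 x 150 mm, 36 mm high; origin at the centre of its underside. To be left alone.
- head_band: Loose black plastic head band, an open ring 144 mm wide, 22 mm high; origin at the ring's centre, underside. To be left alone.
- bin: Blue parts bin, 80 x 100 mm, 50 mm high; origin at the centre of its underside. To be left alone.
Things that resemble listed ones, but are neither listed nor needed, are in the scene too. Leave any green or white look-alike of the hub alone.

How it is judged (in metres and radians):
On the way, in this order (a step that is already met when the one before it is completed fails the run):
1. the blue hub sits on the spindle, its flange flat on the reel, let go (horizontal distance between hub and core_mouth below 0.006 m and z of hub in the frame of dereeler between 0.036 and 0.046 m and angle between hub's own z axis and vertical below 0.08 rad and contact force between the fingers and hub below 0.2 N), for 0.2 s.
2. the dancer arm is wound to its stop and held there by the fingers (value of joint dancer above 1.06 rad and contact force between the fingers and dancer above 1.5 N), for 0.5 s.
At the end, for the whole second after the job is handed in: Blue hub let go on the spindle (within 6 mm of its axis), flange flat on the reel (within 4 mm, tilt under 0.08 rad); dancer arm still, at 1.06 rad or more, the fingers pressing on it or its roller with over 1.5 N; other things within 20 mm of their places (all of step 1 and all of step 2 and velocity of joint dancer between -0.15 and 0.15 rad/s and distance of each of big_hub, ply_jig, head_band, bin from where it was at the start of the episode below 0.02 m); the arm keeps its last pose, push and grip.
It fails at once if the orange hub is shifted (distance of big_hub from where it was at the start of the episode above 0.02 m).
It fails at once if the plywood jig is shifted (distance of ply_jig from where it was at the start of the episode above 0.02 m).
It fails at once if the black head band is shifted (distance of head_band from where it was at the start of the episode above 0.02 m).
It fails at once if the parts bin is shifted (distance of bin from where it was at the start of the episode above 0.02 m).
It also fails if it takes over 51 s, if anything falls off the work surface, if the arm or the gripper's body presses on something with over 40 N, if the wrist force passes 120 N, or if a joint passes its speed limit or range.

### The arm

A 6-joint arm with a two-finger parallel gripper is mounted at the origin on the work surface. World frame = base frame: x ahead of the robot, y to its left, z up, the work surface at z = 0. Lengths are in m, angles in degrees, forces in N, time in s.
With the tool pointing down it reaches from about 0.4 to 0.825 m from the base axis. Payload 7 kg.
Tool frame: the origin (TCP) lies at the very end of the fingers, on their centre line; the grasp point (between the pads) lies 19 mm behind it; z points along the fingers, y is the line along which they close (so a half turn about z gives the same grasp; the last joint's range is limited). The gripper opens to 88 mm and grips with 3 to 60 N. Pads are 19 mm wide; open, the fingers measure 130 mm over their backs; the gripper's body (78 mm by 193 mm) begins 47 mm behind the grasp point.
Start: joints at [-52.076, 20.546, 0.682, 0, -70.136, -16.507], TCP at [0.246, -0.628, 0.203] pointing down, gripper open.
Joint ranges: [-176.03, 176.03], [-82.01, 121.73], [-58.28, 71.71], [-173.87, 95.51], [-174.79, -0.11], [-173.66, 173.66]. Speed limits (degrees/s): [136.94, 136.94, 172.46, 180, 180, 180].

### API

Orientations are given as [roll, pitch, yaw] about the fixed x, y, z axes, in that order (R = Rz(yaw) Ry(pitch) Rx(roll)).
In Python, from plant import ctrl gives the robot as it stands.
- The arm moves only by the tool carry_out, never from a script. Its argument "deltas" is a list that holds one entry, the list of rows, each a list of 5 numbers: the shift along the tool's x, y, z scaled (see below), then the turn about the tool's z scaled (see below), then the opening, from -1 (shut) to 1 (fully open). A call has 1 to 5 rows; each row is the pose to reach, as a shift and turn from the pose commanded when the call began, along the tool's axes at that moment, turning the shorter way round; what a row does not reach only later rows make up. The controller multiplies each number of a shift by 20 cm and each number of a turn by 2 pi rad. A row lasts 1/10 s, in which the tool goes at most 50 mm and 8.59 degrees, less where a joint would pass 70% of its speed; a pose out of reach is approached as far as the arm can. A call with a number of a shift or a turn outside -1 to 1 is refused whole. A call with a gripper value outside its range is refused whole. The fingers move at their own pace and stop on an object; the grip force is fixed at half the most. Time passes only in rows, so rows that repeat a pose let the fingers close. It gives the time, the measured TCP pose, the force, the opening and the grip force at its end, in the units of the state.
- ctrl.get_obs(): the state, without advancing time (a new reading comes with each control period).
- ctrl.snapshot(name): name is "side" or "top"; returns a dict with "color" (400x640x3 uint8, red, green, blue), "camera_matrix" (3x3 intrinsics, pixels), "R" (3x3) and "t" (3): a world point X has camera coordinates R X + t. Camera axes: x right, y down, z forward; pixel columns grow to the right and rows downward; lengths in m; the calibration is good to about 2 mm. A picture is of the moment at which its call begins. There is no depth.
- ctrl.close_job(): hands the job in; it is judged then, once.
Trained networks look in a picture, given as the dict that the camera call returned (one of the last four; its "shot" number tells which), for a name from the list of things; names that differ only in an ending like _2 or _b are one class to them, and where a whole thing is asked for, a point or a joint stands for the part that bears it (a point fixed in the world has none). Each returns a list of dicts, best first, with "p" (0 to 1); they miss things now and then, are a little off and sometimes report something else, mostly with a low value. They report only what shows in the picture. A call takes as long as a camera call. They do not tell look-alikes from the thing itself.
- ctrl.search_frame(picture, name): "centre" ([column, row] in pixels, amid what is visible of it).
- ctrl.silhouettes(picture, name): "mask" (400x640 bool, what is visible of it) and "centre" ([column, row] in pixels, amid what is visible of it).
- ctrl.spot_point(picture, name): "centre" ([column, row] in pixels: a listed point, or the origin of a listed thing).
The state is a dict: "clock": time; "joint_pos": joint angles; "qvel": joint speeds; "tau": joint torques, N m; "tool_pos": TCP position; "orientation": TCP orientation; "force": force on the tool from outside, world axes, zero at the start; "moment": the same for the moment, N m; "opening": finger opening in m; "gripper_force": force on a finger pad.
Only numpy, scipy, OpenCV 4.12 (cv2) and the standard library are available. Lean on these libraries where they do the work, as an engineer would, in place of code of your own. Each camera call takes 0.05 s, during which the arm holds its last target. There are 200 camera calls.

## Working session

There is one attempt and no reset: what is moved stays moved. The work goes in short steps, Python scripts to look and compute and a tool call to move; the robot and the scene stay as the last step left them, time stands still between calls to the robot, and variables do not carry over. Pictures are saved under pics/ and viewed, at most 10 in all, crops included, and the job is handed in when it is done.

Besides the shell and the picture viewer there is one more tool, called after "Emit:" by a JSON object that holds its "method" and its "body". carry_out: Moves the arm, as the interface text tells. Its arguments: {"type":"object","properties":{"deltas":{"type":"array"}},"required":["deltas"]}

```bash
mkdir -p pics
cat > h.py <<'E'
from plant import ctrl
import numpy as np, cv2
def proj(s,X):
    c=s["R"]@np.array(X,float)+s["t"]; p=s["camera_matrix"]@c; return p[:2]/p[2]
def back(s,px,z):
    d=s["R"].T@np.linalg.inv(s["camera_matrix"])@np.array([px[0],px[1],1.]); o=-s["R"].T@s["t"]
    return o+d*(z-o[2])/d[2]
def tri(ss,pp):
    A=[];b=[]
    for s,p in zip(ss,pp):
        d=s["R"].T@np.linalg.inv(s["camera_matrix"])@np.array([p[0],p[1],1.]); d/=np.linalg.norm(d); o=-s["R"].T@s["t"]
        P=np.eye(3)-np.outer(d,d); A.append(P); b.append(P@o)
    return np.linalg.solve(sum(A),sum(b))
def save(s,n): cv2.imwrite("pics/"+n,s["color"][:,:,::-1])
E
python3 - <<'E'
from h import *
np.set_printoptions(precision=4,suppress=True)
H=dict(hub=0,big_hub=0,spindle_tip=.083,core_mouth=.058,pivot=.047,guide_roller=.029,dereeler=0,ply_jig=0,head_band=0,bin=0)
S={n:ctrl.snapshot(n) for n in("side","top")}
for n,s in S.items():
    save(s,n+"0.png"); print(n,-s["R"].T@s["t"])
    for k,z in H.items():
        for r in ctrl.spot_point(s,k)[:5]: print(n,k,round(r["p"],2),np.array(r["centre"]).round(1),back(s,r["centre"],z)[:2])
E
```

```text
side [0.181  0.7137 0.6827]
side hub 0.96 [274. 305.] [0.5174 0.2788]
side hub 0.87 [291.2 355.7] [0.4266 0.3639]
side hub 0.87 [348.8 368.7] [0.32   0.3401]
side hub 0.6 [225.4 333.4] [0.5667 0.3795]
side big_hub 0.65 [398.1 169.9] [ 0.4453 -0.3359]
side spindle_tip 0.7 [326.7 220.6] [0.4949 0.0718]
side core_mouth 0.93 [323.5 232.1] [0.4964 0.0859]
side pivot 0.7 [309.9 201.6] [ 0.5872 -0.017 ]
side guide_roller 0.61 [324.7 183. ] [ 0.6016 -0.134 ]
side guide_roller 0.49 [322.4 234. ] [0.5104 0.0641]
side dereeler 0.79 [336.8 224.7] [ 0.5073 -0.0136]
side ply_jig 0.74 [239.4 199.9] [0.8011 0.0091]
side bin 0.98 [338.  152.1] [ 0.6605 -0.3546]
top [0.39   0.0077 1.1617]
top hub 0.79 [213.7 224.5] [0.5188 0.2795]
top hub 0.68 [182.2 257. ] [0.4302 0.3626]
top hub 0.68 [181.  209.5] [0.5613 0.3718]
top hub 0.66 [190.1 299.3] [0.3173 0.3363]
top big_hub 0.82 [440.8 246. ] [ 0.4555 -0.3455]
top spindle_tip 0.65 [286.  227.5] [0.5006 0.0743]
top core_mouth 0.86 [284.7 228.8] [0.4998 0.0793]
top core_mouth 0.61 [182.6 258.5] [0.4243 0.3436]
top pivot 0.62 [319.  201.9] [ 0.5726 -0.0116]
top guide_roller 0.51 [369.2 188.3] [ 0.6123 -0.1497]
top dereeler 0.91 [319.2 231.1] [ 0.4986 -0.0122]
top ply_jig 0.63 [305.7 125.4] [0.8038 0.0239]
top head_band 0.63 [287.2 229.5] [0.5036 0.0761]
top head_band 0.51 [446.6 167.6] [ 0.6764 -0.3747]
top bin 0.65 [321.8 229.4] [ 0.5032 -0.0194]
top bin 0.55 [449.2 171.4] [ 0.6653 -0.3814]
```

```bash
python3 -c "
import cv2,numpy as np
a=cv2.imread('pics/side0.png');b=cv2.imread('pics/top0.png')
cv2.imwrite('pics/both0.png',cv2.resize(np.vstack([a,b]),(480*2-240,900)[:2]) if 0 else a)"
```

```text
(no output)
```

View pics/top0.png

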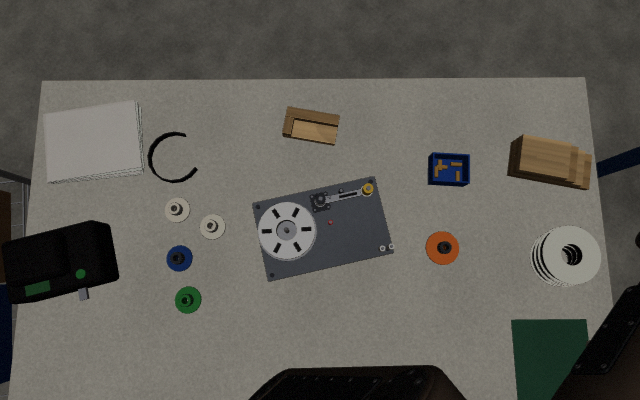

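View pics/side0.png

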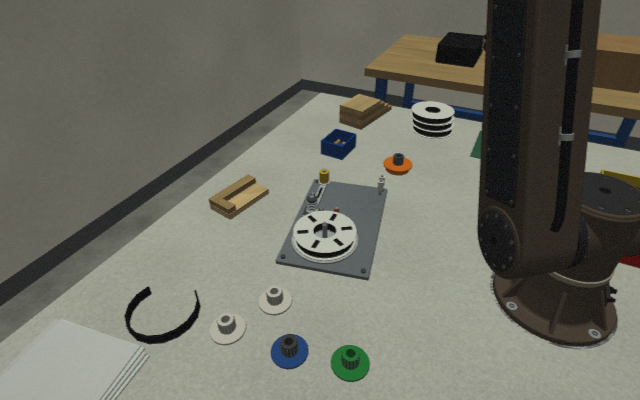

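Hub-like objects in the top view: white at (177,210) and (212,226), blue at (179,258), green at (188,299) and orange at (441,247). Only (179,258), which is (290,350) in the side view, is blue with a dark knob. The dereeler has the roller at (368,188), the red stop at (331,222) and the spindle at (287,230). Next I'll refine these positions and take the confirming crop.

```bash
cat > ref.py <<'E'
from h import *
from scipy.optimize import least_squares
np.set_printoptions(precision=4,suppress=True)
S=[ctrl.snapshot(n) for n in("side","top")]
def blob(s,lo,hi,near,r=40):
    hsv=cv2.cvtColor(s["color"],cv2.COLOR_RGB2HSV); m=cv2.inRange(hsv,lo,hi)
    k=np.zeros_like(m); cv2.circle(k,tuple(int(v) for v in near),r,255,-1); m&=k
    c=max(cv2.findContours(m,cv2.RETR_EXTERNAL,cv2.CHAIN_APPROX_NONE)[0],key=cv2.contourArea)
    return c
for s,n in zip(S,[(290,350),(179,258)]):
    c=blob(s,(105,100,30),(130,255,255),n,32); h=cv2.convexHull(c)
    e=cv2.fitEllipse(h); print("hub",e,back(s,e[0],.022))
# plate corners in top, side
for s,n in zip(S,[(335,226),(322,228)]):
    m=max(ctrl.silhouettes(s,"dereeler"),key=lambda r:r["p"])["mask"].astype(np.uint8)
    c=max(cv2.findContours(m,cv2.RETR_EXTERNAL,cv2.CHAIN_APPROX_NONE)[0],key=cv2.contourArea)
    print("plate mask",m.sum(),cv2.minAreaRect(c)) 
for nm,n,z in [("yel",[(324,176),(368,188)],.066)]:
    for s,q in zip(S,n):
        c=blob(s,(18,120,60),(32,255,255),q,14); e=cv2.minAreaRect(c); print(nm,e,back(s,e[0],z),back(s,e[0],.05))
for nm in("spindle_tip","core_mouth","pivot","guide_roller"):
    P=[ctrl.spot_point(s,nm)[0]["centre"] for s in S]; print(nm,P,tri(S,P))
o=ctrl.get_obs(); print(o["tool_pos"],o["orientation"],o["opening"],o["clock"])
a=cv2.resize(S[1]["color"][160:310,150:410],(780,450),interpolation=cv2.INTER_CUBIC)
cv2.imwrite("pics/crop1.png",a[:,:,::-1])
E
python3 ref.py
```

```text
hub ((289.13238525390625, 350.9783935546875), (33.26376724243164, 37.276466369628906), 70.80353546142578) [0.4268 0.3687 0.022 ]
hub ((179.0400390625, 257.9823303222656), (24.823232650756836, 26.184606552124023), 45.31853103637695) [0.4269 0.3642 0.022 ]
plate mask 7946 ((332.14801025390625, 220.43603515625), (96.68759155273438, 105.63186645507812), 10.304845809936523)
plate mask 10342 ((322.1895751953125, 227.4342041015625), (81.86682891845703, 131.8202362060547), 77.19573211669922)
yel ((324.0, 175.5), (13.0, 8.0), 90.0) [ 0.5957 -0.1181  0.066 ] [ 0.6065 -0.1396  0.05  ]
yel ((368.0000305175781, 188.00001525878906), (9.899495124816895, 9.899494171142578), 45.0) [ 0.6059 -0.1414  0.066 ] [ 0.6091 -0.1436  0.05  ]Traceback (most recent call last):
  File "ref.py", line 22, in <module>
    P=[ctrl.spot_point(s,nm)[0]["centre"] for s in S]; print(nm,P,tri(S,P))
       ~~~~~~~~~~~~~~~~~~~~~^^^
IndexError: list index out of range
```

```bash
cat > ref2.py <<'E'
from h import *
from scipy.optimize import least_squares
from ref_b import blob
np.set_printoptions(precision=4,suppress=True)
S=[ctrl.snapshot(n) for n in("side","top")]
L={"spindle_tip":(.01,.095,.083),"core_mouth":(.01,.095,.058),"pivot":(.07,-.01,.047),"guide_roller":(.07,-.14,.029),"dereeler":(0,0,0)}
obs=[]
for i,s in enumerate(S):
    for nm,l in L.items():
        for r in ctrl.spot_point(s,nm)[:1]: obs.append((i,nm,l,r["centre"],1.))
    # reel upper flange: rim ellipse
    q=[(325,233),(287,230)][i]
    c=blob(s,(0,0,120),(179,60,255),q,38); e=cv2.fitEllipse(cv2.convexHull(c)); print("reel",e,back(s,e[0],.058 if i else .05))
    if i==1: obs.append((i,"reel",(.01,.095,.055),e[0],3.))
    c=blob(s,(18,120,60),(32,255,255),[(324,176),(368,188)][i],14); e=cv2.minAreaRect(c)
    obs.append((i,"yel",(.07,-.14,.066 if i else .05),e[0],2.))
    c=blob(s,(0,130,60),(8,255,255),[(337,210),(331,222)][i],10); e=cv2.minAreaRect(c)
    obs.append((i,"red",(.008,-.024,.034 if i else .025),e[0],1.))
def W(p,l): c,sn=np.cos(p[2]),np.sin(p[2]); return np.array([p[0]+c*l[0]-sn*l[1],p[1]+sn*l[0]+c*l[1],l[2]])
f=lambda p:np.concatenate([w*(proj(S[i],W(p,l))-q) for i,n,l,q,w in obs])
r=least_squares(f,[.5,-.01,.2],loss="soft_l1"); p=r.x
print(p,np.degrees(p[2]))
for i,n,l,q,w in obs: print(i,n,q,(proj(S[i],W(p,l))-q).round(1))
for n in L: print(n,W(p,L[n]))
o=ctrl.get_obs(); print(o["tool_pos"],o["orientation"],o["opening"],o["clock"])
a=cv2.resize(S[1]["color"][160:310,150:410],(780,450),interpolation=cv2.INTER_CUBIC)
cv2.imwrite("pics/crop1.png",a[:,:,::-1])
E
(echo "from h import *"; sed -n '/^def blob/,/return c/p' ref.py) > ref_b.py; python3 ref2.py
```

```text
reel ((324.0245361328125, 235.71141052246094), (53.89855194091797, 67.88016510009766), 93.07273864746094) [0.4938 0.0886 0.05  ]
reel ((281.5213623046875, 231.05897521972656), (58.19894790649414, 67.72407531738281), 78.54674530029297) [0.4939 0.0876 0.058 ]
[ 0.5064 -0.0198  0.2261] 12.952978833485362
0 spindle_tip [326.8, 220.8] [-0.7  0.6]
0 core_mouth [324.1, 231.8] [ 2.  -2.3]
0 pivot [314.3, 199.7] [-1.5  3.6]
0 guide_roller [323.7, 180.6] [0.6 0.9]
0 dereeler [336.9, 226.7] [ 1.2 -3.3]
0 yel (324.0, 175.5) [ 0.3 -0.1]
0 red (336.0, 209.5) [1.1 0.5]
1 spindle_tip [286.2, 231.1] [-0.5 -1.4]
1 core_mouth [288.7, 229.4] [-2.4  1.3]
1 pivot [322.2, 196.2] [-2.4  4.1]
1 guide_roller [367.9, 190.8] [-2.  -0.2]
1 dereeler [321.5, 232.5] [ 0.4 -4.3]
1 reel (281.5213623046875, 231.05897521972656) [ 4.8 -0.3]
1 yel (368.0000305175781, 188.00001525878906) [-0.3 -0. ]
1 red (330.25, 221.75) [-0.1  0.3]
spindle_tip [0.4949 0.0751 0.083 ]
core_mouth [0.4949 0.0751 0.058 ]
pivot [ 0.5769 -0.0138  0.047 ]
guide_roller [ 0.606  -0.1405  0.029 ]
dereeler [ 0.5064 -0.0198  0.    ]
[ 0.2464 -0.6284  0.2034] [-179.9999   -0.0022 -158.5853] 0.08775785762393282 2.0
```

View pics/crop1.png

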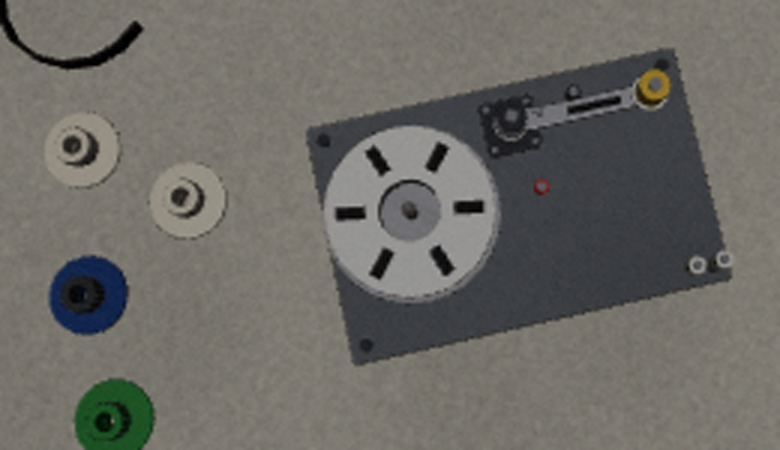

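The crop confirms the blue hub with its dark knob at crop (89,294), and the spindle tip at crop (408,208).

Run:
```python
from h import *
from ref_b import blob
np.set_printoptions(precision=4,suppress=True)
S=[ctrl.snapshot(n) for n in("side","top")]
for i,s in enumerate(S):
    q=[(325,233),(287,230)][i]
    v=s["color"][q[1]-8:q[1]+8,q[0]-30:q[0]-18].max(2); print("v",np.percentile(v,[5,50,95]))
    for t in(130,145):
        c=blob(s,(0,0,t),(179,60,255),q,[45,34][i]); e=cv2.fitEllipse(cv2.convexHull(c)); print("reel",t,e,back(s,e[0],.057))
    print(back(s,[(326.8,220.8),(286,229.3)][i],.083))
print(back(S[1],(286.8,230.3),.057),back(S[1],(286.5,229.7),.058),"hub",back(S[1],(179.3,257.8),.021))
P=[ctrl.spot_point(s,"spindle_tip")[0]["centre"] for s in S];print(P,tri(S,P))
# joint-angle check of the knob top dark hole
print("knobtop from top crop(81,294):",back(S[1],(176.8,257.8),.050))
```

```text
v [ 30.  187.5 190. ]
reel 130 ((323.9320983886719, 235.6318359375), (53.75682067871094, 67.5813217163086), 93.52347564697266) [0.4906 0.0954 0.057 ]
reel 145 ((324.2584533691406, 235.73001098632812), (52.87394714355469, 66.42897033691406), 91.29502868652344) [0.4898 0.0954 0.057 ]
[0.4944 0.0724 0.083 ]
v [ 18. 148. 151.]
reel 130 ((286.0853576660156, 230.03958129882812), (56.03494644165039, 56.91994094848633), 64.52366638183594) [0.4966 0.0757 0.057 ]
reel 145 ((286.1201477050781, 230.0458221435547), (55.64661407470703, 55.94580841064453), 41.28028106689453) [0.4966 0.0756 0.057 ]
[0.496  0.0743 0.083 ]
[0.4959 0.0738 0.057 ] [0.4974 0.0745 0.058 ] hub [0.4274 0.3638 0.021 ]
[[326.4, 221.1], [287.3, 230.5]] [0.4943 0.0715 0.0812]
knobtop from top crop(81,294): [0.4265 0.3613 0.05  ]
```

```bash
cat > go.py <<'E'
import sys; from h import *
from scipy.spatial.transform import Rotation as Ro
def plan(*wps):  # wps world xyz; from current measured pose
    o=ctrl.get_obs(); R=Ro.from_euler("xyz",o["orientation"],degrees=True).as_matrix()
    p=np.array(o["tool_pos"]); 
    print("clk",o["clock"],"pos",p.round(4),"ori",np.round(o["orientation"],1),"F",np.round(o["force"],1),"op",round(o["opening"],4),"g",round(o["gripper_force"],1))
    for w in wps: print(w,((R.T@(np.array(w)-p))/.2).round(4))
E
python3 - <<'E'
from go import *
W=[(.246,-.628,.203),(.41,-.46,.2),(.52,-.28,.2),(.58,-.05,.2),(.54,.17,.2),(.427,.3635,.12)]
R=Ro.from_euler("xyz",ctrl.get_obs()["orientation"],degrees=True).as_matrix()
for a,b in zip(W,W[1:]): print(b,(R.T@(np.array(b)-a)/.2).round(4),np.linalg.norm(np.subtract(b,a)))
E
```

```text
(0.41, -0.46, 0.2) [-1.0701  0.4826  0.015 ] 0.23479565583715553
(0.52, -0.28, 0.2) [-0.8407  0.637   0.    ] 0.2109502310972899
(0.58, -0.05, 0.2) [-0.6992  0.961   0.    ] 0.23769728648009428
(0.54, 0.17, 0.2) [-0.2155  1.0971  0.    ] 0.223606797749979
(0.427, 0.3635, 0.12) [0.1727 1.107  0.4   ] 0.23793118753118517
```

Emit:
{"method": "carry_out", "body": {"deltas": [[[-0.2,0.1,0,0,0.3],[-0.4,0.2,0,0,0.3],[-0.6,0.3,0,0,0.3],[-0.8,0.4,0,0,0.3],[-0.95,0.48,0,0,0.3]]]}}

```text
clock: 2.7
tool_pos: [0.3897, -0.4679, 0.2036]
orientation: [-180.0, 0.0, -158.5]
force: [-0.4, 0.1, -0.7]
opening: 0.0582
gripper_force: 0.0
```

Emit:
{"method": "carry_out", "body": {"deltas": [[[-0.18,0.13,0,0,0.3],[-0.36,0.26,0,0,0.3],[-0.54,0.39,0,0,0.3],[-0.72,0.52,0,0,0.3],[-0.9,0.64,0,0,0.3]]]}}

```text
clock: 3.2
tool_pos: [0.5099, -0.283, 0.2038]
orientation: [-180.0, 0.0, -158.6]
force: [0.5, 0.5, -0.3]
opening: 0.0571
gripper_force: 0.0
```

Emit:
{"method": "carry_out", "body": {"deltas": [[[-0.14,0.19,0,0,0.3],[-0.28,0.38,0,0,0.3],[-0.42,0.57,0,0,0.3],[-0.56,0.76,0,0,0.3],[-0.7,0.95,0,0,0.3]]]}}

```text
clock: 3.7
tool_pos: [0.5703, -0.0548, 0.2038]
orientation: [-180.0, 0.0, -158.6]
force: [0.6, -0.5, 0.2]
opening: 0.0571
gripper_force: 0.0
```

Emit:
{"method": "carry_out", "body": {"deltas": [[[-0.04,0.2,0,0,0.3],[-0.09,0.4,0,0,0.3],[-0.13,0.6,0,0,0.3],[-0.18,0.8,0,0,0.3],[-0.22,1.0,0,0,0.3]]]}}

```text
clock: 4.2
tool_pos: [0.5377, 0.1472, 0.2036]
orientation: [180.0, 0.0, -158.6]
force: [0.2, -0.5, 0.6]
opening: 0.0573
gripper_force: 0.0
```

```bash
python3 -c "
from go import *
plan((.427,.3635,.12),(.427,.3635,.08),(.427,.3635,.026))"
```

```text
clk 4.2 pos [0.5377 0.1472 0.2036] ori [ 180.     0.  -158.6] F [ 0.2 -0.5  0.6] op 0.0573 g 0.0
(0.427, 0.3635, 0.12) [0.1204 1.2087 0.4182]
(0.427, 0.3635, 0.08) [0.1205 1.2087 0.6182]
(0.427, 0.3635, 0.026) [0.1207 1.2087 0.8882]
```

Emit:
{"method": "carry_out", "body": {"deltas": [[[0.03,0.2,0,0,0.3],[0.05,0.4,0.05,0,0.3],[0.08,0.6,0.1,0,0.3],[0.1,0.8,0.15,0,0.3],[0.12,0.95,0.2,0,0.3]]]}}

```text
clock: 4.7
tool_pos: [0.4452, 0.3156, 0.1633]
orientation: [180.0, 0.0, -158.5]
force: [0.8, -0.6, 0.8]
opening: 0.0572
gripper_force: 0.0
```

Emit:
{"method": "carry_out", "body": {"deltas": [[[0,0.15,0,0,0.3],[0,0.25,0.1,0,0.3],[0,0.25,0.2,0,0.3],[0,0.25,0.22,0,0.3]]]}}

```text
clock: 5.1
tool_pos: [0.4267, 0.3596, 0.1172]
orientation: [-179.9, -0.2, -158.5]
force: [0.6, -0.5, -0.3]
opening: 0.0574
gripper_force: 0.0
```

Run:
```python
from go import *
np.set_printoptions(precision=4,suppress=True)
plan((.427,.3635,.12),(.427,.3635,.08),(.427,.3635,.026))
o=ctrl.get_obs(); p=o["tool_pos"]
S=[ctrl.snapshot(n) for n in("side","top")]
for s,n in zip(S,("side","top")): print(n,proj(s,p),proj(s,(.427,.3635,.05)))
a=cv2.resize(S[0]["color"][250:400,200:400],(800,600),interpolation=cv2.INTER_CUBIC)
cv2.imwrite("pics/c2.png",a[:,:,::-1])
```

```text
clk 5.1 pos [0.4267 0.3596 0.1172] ori [-179.9   -0.2 -158.5] F [ 0.6 -0.5 -0.3] op 0.0574 g 0.0
(0.427, 0.3635, 0.12) [-0.0084  0.0175 -0.0139]
(0.427, 0.3635, 0.08) [-0.009   0.0179  0.1861]
(0.427, 0.3635, 0.026) [-0.0099  0.0184  0.4561]
side [288.5859 314.5775] [289.5668 339.6432]
top [168.8218 256.8454] [175.9705 257.5977]
```

View pics/c2.png

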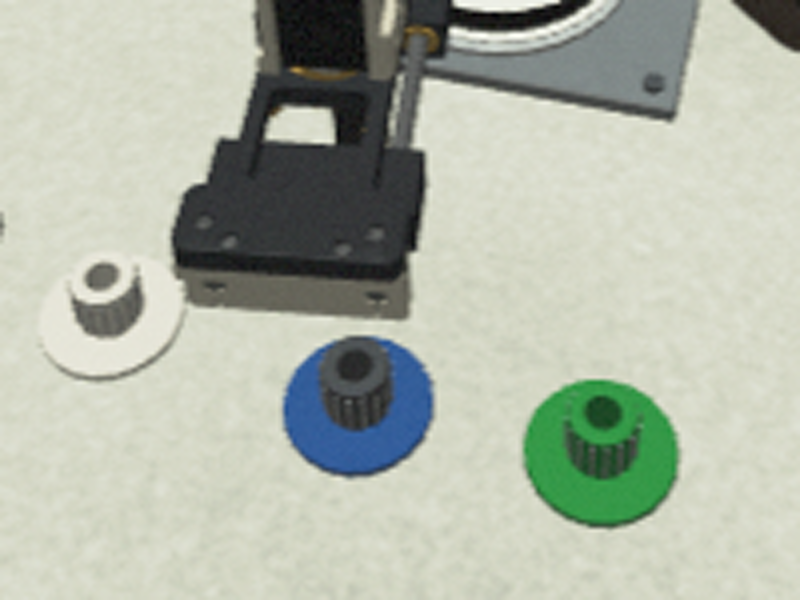

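The blue knob's top is at (289,341), within about 1 px of the estimate, so I'll go down and grip.

Emit:
{"method": "carry_out", "body": {"deltas": [[[-0.01,0.022,0.15,0,0.3],[-0.01,0.022,0.3,0,0.3],[-0.01,0.022,0.4,0,0.3],[-0.01,0.022,0.46,0,0.3],[-0.01,0.022,0.46,0,0.3]]]}}

```text
clock: 5.7
tool_pos: [0.4283, 0.3643, 0.0268]
orientation: [-179.9, -0.1, -158.6]
force: [0.2, -0.6, 0.3]
opening: 0.0566
gripper_force: 0.0
```

Emit:
{"method": "carry_out", "body": {"deltas": [[[0,0,0,0,-1],[0,0,0,0,-1],[0,0,0,0,-1],[0,0,0,0,-1],[0,0,0,0,-1]]]}}

```text
clock: 6.2
tool_pos: [0.4284, 0.3653, 0.0278]
orientation: [180.0, 0.0, -158.6]
force: [-0.8, -0.6, -0.3]
opening: 0.0228
gripper_force: 0.0
```

Run:
```python
from go import *
plan()
S=[ctrl.snapshot(n) for n in("side","top")]
for s,n in zip(S,("side","top")): print(n,proj(s,ctrl.get_obs()["tool_pos"]))
a=cv2.resize(S[0]["color"][250:400,200:400],(600,450),interpolation=cv2.INTER_CUBIC)
cv2.imwrite("pics/c3.png",a[:,:,::-1])
plan()
```

```text
clk 6.2 pos [0.4284 0.3653 0.0278] ori [ 180.     0.  -158.6] F [-0.8 -0.6 -0.3] op 0.0228 g 0.0
side [289.21783897 347.31303421]
top [178.07416091 257.37634759]
clk 6.3 pos [0.4283 0.3651 0.0276] ori [ 180.     0.  -158.6] F [ 0.1 -0.1  0.9] op 0.0146 g 0.0
```

View pics/c3.png

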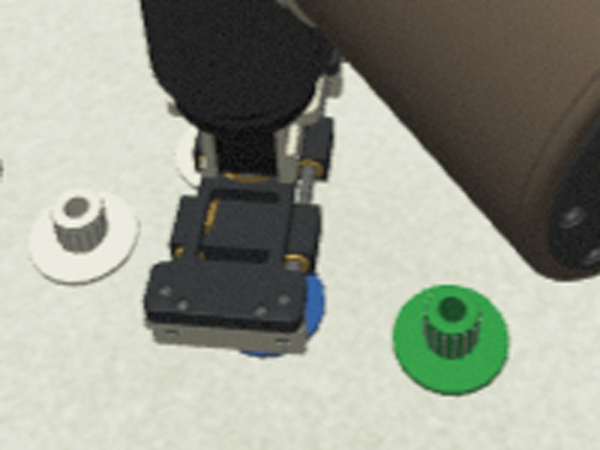

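Run:
```python
from go import *
s=ctrl.snapshot("top"); t=ctrl.snapshot("side")
a=cv2.resize(s["color"][200:320,120:280],(800,600),interpolation=cv2.INTER_CUBIC)
cv2.imwrite("pics/c4.png",a[:,:,::-1]); plan()
print(ctrl.get_obs())
from ref_b import blob
for q,i,n in((s,1,(179,258)),(t,0,(290,350))):
    c=blob(q,(105,100,30),(130,255,255),n,32); print(cv2.contourArea(c),cv2.boundingRect(c))
```

```text
clk 6.4 pos [0.4283 0.365  0.0274] ori [ 180.     0.  -158.6] F [-0.4  1.1 -0.1] op 0.0064 g 0.0
{'clock': 6.4, 'joint_pos': array([ 6.03710164e+01,  2.02386152e+01, -2.59584590e+01, -3.22279911e-04,
       -4.37978790e+01, -1.28951761e+02]), 'qvel': array([ 0.04811434,  0.05657397, -0.03842667,  0.05526947, -0.04706447,
        0.0219614 ]), 'tau': array([-1.84595243e-03, -5.00762630e+01,  2.15106511e+01,  5.08345395e+00,
       -8.62857210e-02, -6.24166660e-05]), 'tool_pos': array([0.42826803, 0.36504467, 0.02742387]), 'orientation': array([ 1.79996654e+02,  3.78452781e-03, -1.58580977e+02]), 'force': array([-0.4327487 ,  1.0977214 , -0.08893552]), 'moment': array([-0.02914379,  0.02358646, -0.03095111]), 'gripper_force': 0.0, 'opening': 0.0063823238531357995}
41.0 (171, 260, 21, 11)
86.5 (300, 338, 8, 24)
```

View pics/c4.png

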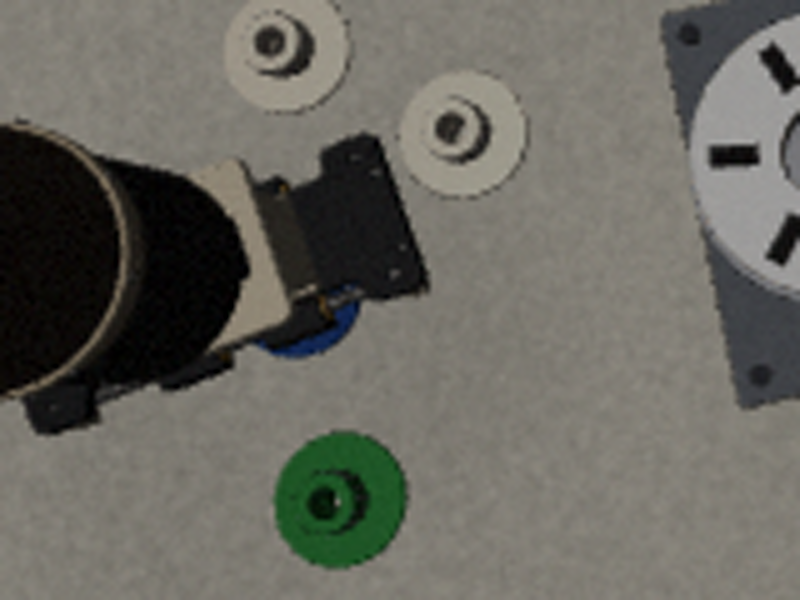

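Emit:
{"method": "carry_out", "body": {"deltas": [[[0,0,0,0,-1],[0,0,0,0,-1],[0,0,0,0,-1]]]}}

```text
clock: 6.7
tool_pos: [0.4282, 0.365, 0.0273]
orientation: [-180.0, -0.0, -158.6]
force: [-0.0, -0.0, -0.2]
opening: 0.0004
gripper_force: 0.0
```

Run:
```python
from go import *
s=ctrl.snapshot("top"); t=ctrl.snapshot("side"); plan()
from ref_b import blob
for q,i,n in((s,1,(179,258)),(t,0,(290,350))):
    c=blob(q,(105,100,30),(130,255,255),n,32); print(cv2.contourArea(c),cv2.boundingRect(c))
p=ctrl.get_obs()["tool_pos"]
for q in(s,t):
    for z in(.027,.094): print(proj(q,(p[0],p[1],z)))
```

```text
clk 6.8 pos [0.4283 0.365  0.0273] ori [-180.    -0.  -158.6] F [-0.7 -0.5  0.1] op 0.0004 g 0.0
47.5 (175, 261, 17, 10)
89.5 (300, 338, 8, 24)
[178.17560035 257.38839636]
[169.80859791 256.53646923]
[289.26970228 347.44726234]
[287.01500058 325.01968271]
```

Run:
```python
from go import *
s=ctrl.snapshot("top"); t=ctrl.snapshot("side"); o=ctrl.get_obs()
R=Ro.from_euler("xyz",o["orientation"],degrees=True).as_matrix(); p=o["tool_pos"]
for n,q in(("top",s),("side",t)):
    im=q["color"].copy(); im=cv2.resize(im,None,fx=4,fy=4,interpolation=cv2.INTER_CUBIC)
    for zz,col in((-.066,(255,0,0)),(-.12,(255,255,0))):
        c=np.array([proj(q,p+R@np.array([a,b,zz])) for a,b in((.039,.0965),(.039,-.0965),(-.039,-.0965),(-.039,.0965))])
        cv2.polylines(im,[((c+.5)*4).astype(int)],True,col,1)
    c=((proj(q,p)+.5)*4).astype(int); cv2.circle(im,tuple(c),6,(255,0,255),-1)
    if n=="top": A=im[4*200:4*300,4*130:4*230]
    else: B=im[4*280:4*380,4*240:4*340]
cv2.imwrite("pics/c5.png",np.hstack([A,B])[:,:,::-1])
```

```text
(no output)
```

View pics/c5.png

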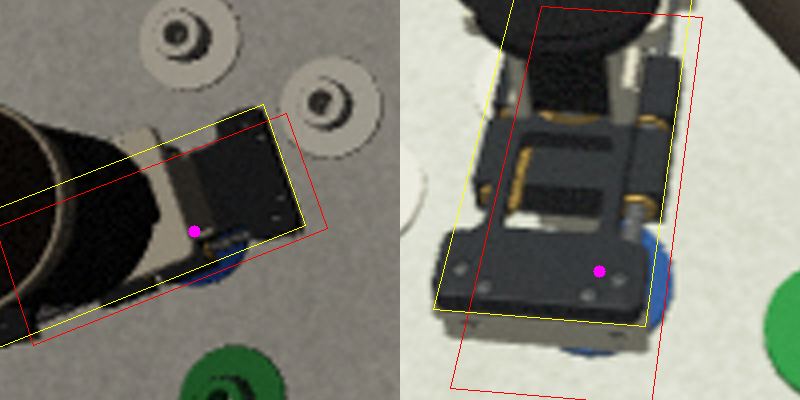

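The fingers shut on nothing. In the overlay the gripper body's underside sits higher than the stated geometry implies, so the fingertips may have closed above the knob. I'll open, feel down gently and watch the force.

Emit:
{"method": "carry_out", "body": {"deltas": [[[0,0,0,0,0.3],[0,0,0,0,0.3],[0,0,0,0,0.3],[0,0,0,0,0.3],[0,0,0,0,0.3]]]}}

```text
clock: 7.4
tool_pos: [0.4283, 0.365, 0.0274]
orientation: [180.0, 0.0, -158.6]
force: [0.9, -0.8, -0.4]
opening: 0.035
gripper_force: 0.0
```

Emit:
{"method": "carry_out", "body": {"deltas": [[[0,0,0,0,0.3],[0,0,0.01,0,0.3],[0,0,0.02,0,0.3],[0,0,0.02,0,0.3]]]}}

```text
clock: 7.8
tool_pos: [0.4281, 0.3647, 0.0229]
orientation: [-180.0, -0.0, -158.6]
force: [-0.2, -0.6, -0.4]
opening: 0.0566
gripper_force: 0.0
```

Emit:
{"method": "carry_out", "body": {"deltas": [[[0,0,0.015,0,0.3],[0,0,0.03,0,0.3],[0,0,0.03,0,0.3]]]}}

```text
clock: 8.1
tool_pos: [0.428, 0.3647, 0.0168]
orientation: [-180.0, -0.0, -158.6]
force: [0.6, 0.6, 1.2]
opening: 0.057
gripper_force: 0.0
```

Emit:
{"method": "carry_out", "body": {"deltas": [[[0,0,0.015,0,0.3],[0,0,0.03,0,0.3],[0,0,0.03,0,0.3]]]}}

```text
clock: 8.4
tool_pos: [0.4281, 0.3647, 0.0108]
orientation: [-180.0, -0.0, -158.6]
force: [-0.1, 0.3, -0.3]
opening: 0.0569
gripper_force: 0.0
```

Emit:
{"method": "carry_out", "body": {"deltas": [[[0,0,0.015,0,0.3],[0,0,0.025,0,0.3],[0,0,0.025,0,0.3]]]}}

```text
clock: 8.7
tool_pos: [0.4281, 0.3648, 0.006]
orientation: [-180.0, -0.0, -158.6]
force: [-0.6, 0.0, -0.5]
opening: 0.0568
gripper_force: 0.0
```

Emit:
{"method": "carry_out", "body": {"deltas": [[[0,0,0,0,-1],[0,0,0,0,-1],[0,0,0,0,-1],[0,0,0,0,-1],[0,0,0,0,-1]]]}}

```text
clock: 9.2
tool_pos: [0.4283, 0.3651, 0.0065]
orientation: [180.0, 0.0, -158.6]
force: [0.4, 0.6, 0.4]
opening: 0.0318
gripper_force: 30.0
```

It has gripped at 31.8 mm, so the true tip is about 25–30 mm higher than reported. I'll reopen and feel for the flange to measure the offset and get a deeper grip.

Emit:
{"method": "carry_out", "body": {"deltas": [[[0,0,0,0,0.1],[0,0,0,0,0.1],[0,0,0.02,0,0.1],[0,0,0.04,0,0.1],[0,0,0.04,0,0.1]]]}}

```text
clock: 9.7
tool_pos: [0.4284, 0.3651, -0.0009]
orientation: [-180.0, 0.0, -158.5]
force: [-2.7, -2.3, 11.4]
opening: 0.0481
gripper_force: 6.0
```

Emit:
{"method": "carry_out", "body": {"deltas": [[[0,0,0.012,0,0.1],[0,0,0.02,0,0.1],[0,0,0.02,0,0.1]]]}}

```text
clock: 10.0
tool_pos: [0.4286, 0.3652, -0.0012]
orientation: [180.0, 0.1, -158.5]
force: [-14.1, -9.0, 49.8]
opening: 0.0484
gripper_force: 24.8
```

Emit:
{"method": "carry_out", "body": {"deltas": [[[0,0,-0.035,0,0.1],[0,0,-0.035,0,0.1],[0,0,-0.035,0,-1],[0,0,-0.035,0,-1],[0,0,-0.035,0,-1]]]}}

```text
clock: 10.5
tool_pos: [0.428, 0.3646, 0.0005]
orientation: [-180.0, -0.1, -158.6]
force: [-0.6, -0.5, -0.5]
opening: 0.0318
gripper_force: 30.0
```

Emit:
{"method": "carry_out", "body": {"deltas": [[[0,0,0,0,-1],[0,0,0,0,-1],[0,0,0,0,-1]]]}}

```text
clock: 10.8
tool_pos: [0.4281, 0.3648, 0.001]
orientation: [-180.0, -0.0, -158.6]
force: [-0.4, 0.6, -1.4]
opening: 0.0321
gripper_force: 30.0
```

Emit:
{"method": "carry_out", "body": {"deltas": [[[0,0,-0.1,0,-1],[0,0,-0.2,0,-1],[0,0,-0.35,0,-1],[0,0,-0.5,0,-1],[0,0,-0.5,0,-1]]]}}

```text
clock: 11.3
tool_pos: [0.43, 0.3672, 0.1056]
orientation: [179.8, 0.4, -158.5]
force: [0.4, 0.6, -2.0]
opening: 0.0318
gripper_force: 30.0
```

Run:
```python
from go import *
np.set_printoptions(precision=4,suppress=True)
plan((.496,.0742,.11),(.496,.0742,.09))
s=ctrl.snapshot("top"); t=ctrl.snapshot("side"); o=ctrl.get_obs(); p=np.array(o["tool_pos"])
from ref_b import blob
for q in(s,t):
    f=proj(q,p+[0,0,.023-.003]); print("flange pred",f,proj(q,p+[0,0,.023]))
    try:
        c=blob(q,(105,100,30),(130,255,255),f,32); print(cv2.contourArea(c),cv2.boundingRect(c))
    except ValueError: print("none")
a=[cv2.resize(q["color"][int(r0):int(r0)+100,int(c0):int(c0)+100],(400,400)) for q,r0,c0 in((s,200,120),(t,260,240))]
cv2.imwrite("pics/c6.png",np.hstack(a)[:,:,::-1])
```

```text
clk 11.3 pos [0.43   0.3672 0.1056] ori [ 179.8    0.4 -158.5] F [ 0.4  0.6 -2. ] op 0.0318 g 30.0
(0.496, 0.0742, 0.11) [ 0.2288 -1.4841 -0.0285]
(0.496, 0.0742, 0.09) [ 0.2294 -1.4845  0.0715]
flange pred [165.9232 256.1678] [165.5022 256.125 ]
30.5 (157, 265, 18, 6)
flange pred [285.9516 315.0238] [285.839  313.9051]
59.0 (298, 309, 7, 18)
```

View pics/c6.png

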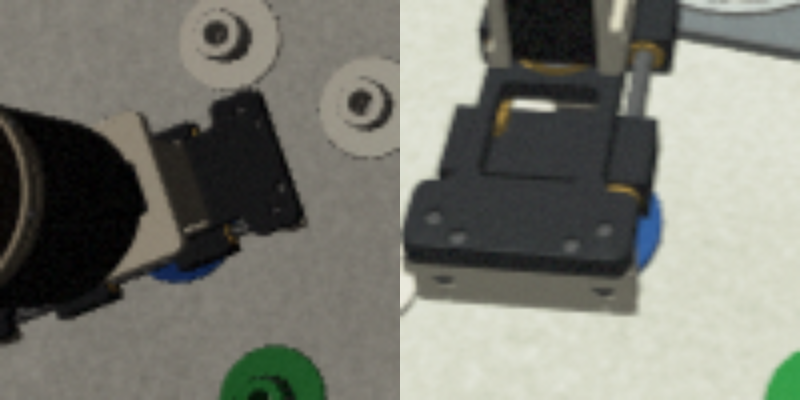

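The hub is held and lifted: blue shows under the gripper in both views at top (166,268) and side (301,318), and the force reads -2 N. Next I carry it to above the spindle.

Emit:
{"method": "carry_out", "body": {"deltas": [[[0.03,-0.15,-0.02,0,-1],[0.06,-0.35,-0.04,0,-1],[0.1,-0.58,-0.05,0,-1],[0.14,-0.8,-0.05,0,-1],[0.17,-0.98,-0.05,0,-1]]]}}

```text
clock: 11.9
tool_pos: [0.4672, 0.1674, 0.11]
orientation: [-180.0, -0.1, -158.6]
force: [0.8, 0.5, -1.3]
opening: 0.0321
gripper_force: 30.0
```

Emit:
{"method": "carry_out", "body": {"deltas": [[[0.02,-0.15,0,0,-1],[0.04,-0.3,0,0,-1],[0.06,-0.42,0,0,-1],[0.06,-0.48,0,0,-1],[0.06,-0.48,0,0,-1]]]}}

```text
clock: 12.4
tool_pos: [0.4918, 0.075, 0.1103]
orientation: [-180.0, -0.1, -158.7]
force: [1.3, 0.8, -2.7]
opening: 0.032
gripper_force: 30.0
```

Run:
```python
from go import *
np.set_printoptions(precision=4,suppress=True)
s=ctrl.snapshot("top"); t=ctrl.snapshot("side")
plan((.497,.0746,.095),(.497,.0746,.075),(.497,.0746,.043)); p=np.array(ctrl.get_obs()["tool_pos"])
from ref_b import blob
for q in(s,t):
    f=proj(q,p+[0,0,.02]); print("flange pred",f)
    try:
        c=blob(q,(105,100,30),(130,255,255),f,32); print(cv2.contourArea(c),cv2.boundingRect(c))
        z=p[2]-.001+.022
        th=np.linspace(0,2*np.pi,60); r=np.array([proj(q,[p[0]+.035*np.cos(k),p[1]+.035*np.sin(k),z]) for k in th]); print("pred ellipse",r.min(0),r.max(0))
    except ValueError: print("none")
```

```text
clk 12.5 pos [0.4918 0.0765 0.1107] ori [-180.    -0.1 -158.6] F [-0.3  0.6 -1.5] op 0.032 g 30.0
(0.497, 0.0746, 0.095) [-0.0207 -0.0181  0.0784]
(0.497, 0.0746, 0.075) [-0.0208 -0.0181  0.1784]
(0.497, 0.0746, 0.043) [-0.021  -0.0181  0.3384]
flange pred [283.9152 229.1023]
25.5 (282, 236, 14, 8)
pred ellipse [269.5939 214.884 ] [298.1769 243.3867]
flange pred [326.979  205.8613]
174.5 (312, 206, 30, 13)
pred ellipse [311.3682 196.2186] [342.6076 215.4099]
```

Emit:
{"method": "carry_out", "body": {"deltas": [[[-0.017,-0.017,0.03,0,-1],[-0.017,-0.017,0.06,0,-1],[-0.017,-0.017,0.08,0,-1],[-0.017,-0.017,0.1,0,-1],[-0.017,-0.017,0.1,0,-1]]]}}

```text
clock: 13.0
tool_pos: [0.496, 0.0744, 0.0906]
orientation: [-180.0, -0.1, -158.6]
force: [0.6, 0.4, -2.9]
opening: 0.0316
gripper_force: 30.0
```

Emit:
{"method": "carry_out", "body": {"deltas": [[[0,0,0.03,0,-1],[0,0,0.06,0,-1],[0,0,0.08,0,-1],[0,0,0.1,0,-1],[0,0,0.1,0,-1]]]}}

```text
clock: 13.5
tool_pos: [0.4963, 0.0744, 0.0708]
orientation: [-180.0, -0.0, -158.6]
force: [0.6, 0.5, -2.0]
opening: 0.032
gripper_force: 30.0
```

Emit:
{"method": "carry_out", "body": {"deltas": [[[0,0,0.04,0,-1],[0,0,0.07,0,-1],[0,0,0.1,0,-1],[0,0,0.125,0,-1],[0,0,0.125,0,-1]]]}}

```text
clock: 14.0
tool_pos: [0.4964, 0.0744, 0.0456]
orientation: [-180.0, -0.0, -158.6]
force: [-0.3, 0.1, -1.4]
opening: 0.0317
gripper_force: 30.0
```

Emit:
{"method": "carry_out", "body": {"deltas": [[[0,0,0.005,0,-1],[0,0,0.01,0,-1],[0,0,0.014,0,-1],[0,0,0.014,0,-1]]]}}

```text
clock: 14.4
tool_pos: [0.4964, 0.0744, 0.0436]
orientation: [-180.0, -0.0, -158.6]
force: [0.1, 0.1, -1.9]
opening: 0.0319
gripper_force: 30.0
```

Emit:
{"method": "carry_out", "body": {"deltas": [[[0,0,0.005,0,-1],[0,0,0.005,0,-1],[0,0,0.005,0,0.2],[0,0,0.005,0,0.2],[0,0,0.005,0,0.2]]]}}

```text
clock: 14.9
tool_pos: [0.4967, 0.0745, 0.0428]
orientation: [-180.0, 0.0, -158.6]
force: [0.5, -0.2, -0.8]
opening: 0.0496
gripper_force: 0.0
```

Emit:
{"method": "carry_out", "body": {"deltas": [[[0,0,0,0,0.2],[0,0,-0.1,0,0.2],[0,0,-0.25,0,0.2],[0,0,-0.4,0,0.2],[0,0,-0.4,0,0.2]]]}}

```text
clock: 15.4
tool_pos: [0.4991, 0.0755, 0.1266]
orientation: [180.0, 0.4, -158.5]
force: [1.0, -0.4, 0.3]
opening: 0.0523
gripper_force: 0.0
```

Run:
```python
from go import *
plan((.53,-.05,.12),(.606,-.1405,.12),(.606,-.1405,.016))
```

```text
clk 15.4 pos [0.4991 0.0755 0.1266] ori [ 180.     0.4 -158.5] F [ 1.  -0.4  0.3] op 0.0523 g 0.0
(0.53, -0.05, 0.12) [ 0.0858 -0.6404  0.0326]
(0.606, -0.1405, 0.12) [-0.1023 -1.2006  0.0339]
(0.606, -0.1405, 0.016) [-0.0986 -1.2006  0.5539]
```

Emit:
{"method": "carry_out", "body": {"deltas": [[[0,-0.2,0,-0.02,0.3],[-0.01,-0.4,0,-0.04,0.3],[-0.03,-0.6,0,-0.06,0.3],[-0.05,-0.8,0,-0.08,0.3],[-0.08,-0.98,0,-0.108,0.3]]]}}

```text
clock: 15.9
tool_pos: [0.5833, -0.1039, 0.1221]
orientation: [180.0, -0.0, -120.9]
force: [0.3, 0.5, 0.1]
opening: 0.0567
gripper_force: 0.0
```

Emit:
{"method": "carry_out", "body": {"deltas": [[[0,0,0,0,0.3],[0,0,0,0,0.3]]]}}

```text
clock: 16.1
tool_pos: [0.5826, -0.103, 0.1216]
orientation: [179.9, -0.0, -121.4]
force: [-0.2, 1.0, -0.8]
opening: 0.0569
gripper_force: 0.0
```

Run:
```python
from go import *
np.set_printoptions(precision=4,suppress=True)
plan((.606,-.1405,.12),(.606,-.1405,.015))
s=ctrl.snapshot("top"); t=ctrl.snapshot("side")
from ref_b import blob
for q,n in((s,(286,230)),(t,(326,225))):
    c=blob(q,(105,100,30),(130,255,255),n,34); e=cv2.fitEllipse(cv2.convexHull(c)); print(cv2.contourArea(c),e[0],e[1],back(q,e[0],.064),proj(q,(.496,.0742,.064)))
    try:
        c=blob(q,(18,120,60),(32,255,255),[(324,176),(368,188)][q is s],14); print("yel",cv2.boundingRect(c))
    except ValueError: print("no yel")
a=[cv2.resize(q["color"][r0:r0+120,c0:c0+120],(400,400)) for q,r0,c0 in((s,160,260),(t,150,270))]
cv2.imwrite("pics/c7.png",np.hstack(a)[:,:,::-1])
```

```text
clk 16.1 pos [ 0.5826 -0.103   0.1216] ori [ 179.9   -0.  -121.4] F [-0.2  1.  -0.8] op 0.0569 g 0.0
(0.606, -0.1405, 0.12) [ 0.0991 -0.1978  0.0076]
(0.606, -0.1405, 0.015) [ 0.0988 -0.1984  0.5326]Traceback (most recent call last):
  File "<stdin>", line 7, in <module>
cv2.error: OpenCV(4.12.0) /io/opencv/modules/imgproc/src/shapedescr.cpp:361: error: (-201:Incorrect size of input array) There should be at least 5 points to fit the ellipse in function 'fitEllipseNoDirect'
```

Run:
```python
from go import *
np.set_printoptions(precision=4,suppress=True)
s=ctrl.snapshot("top"); t=ctrl.snapshot("side")
from ref_b import blob
a=[cv2.resize(q["color"][r0:r0+120,c0:c0+120],(400,400)) for q,r0,c0 in((s,160,260),(t,150,270))]
cv2.imwrite("pics/c7.png",np.hstack(a)[:,:,::-1])
th=np.linspace(0,2*np.pi,60)
for q in(s,t):
    r=np.array([proj(q,[.496+.035*np.cos(k),.0742+.035*np.sin(k),.064]) for k in th]); print("pred ellipse",r.min(0),r.max(0))
c=blob(t,(105,100,30),(130,255,255),(326,225),34); print(cv2.boundingRect(c))
```

```text
pred ellipse [273.0673 216.6937] [299.8972 243.4588]
pred ellipse [310.9682 217.7639] [340.7523 237.3566]
(311, 221, 29, 18)
```

View pics/c7.png

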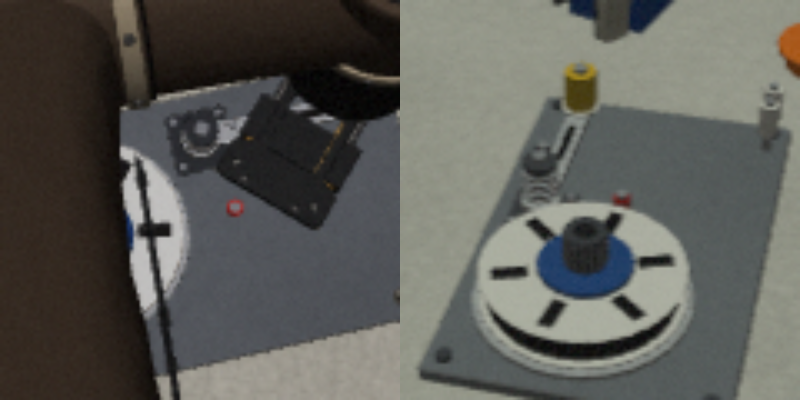

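Run:
```python
from go import *
np.set_printoptions(precision=1,suppress=True)
t=ctrl.snapshot("side"); o=ctrl.get_obs(); p=np.array(o["tool_pos"]); R=Ro.from_euler("xyz",o["orientation"],degrees=True).as_matrix()
for b in(-.04,-.03,.03,.04):
  for dz in(0,-.023): print(b,dz,proj(t,p+R@[0,b,dz]))
plan((.606,-.1405,.12),(.606,-.1405,.015)); print("yaw y_tool",np.degrees(np.arctan2(R[1,1],R[0,1])))
```

```text
-0.04 0 [317.5 155.5]
-0.04 -0.023 [317.4 148.1]
-0.03 0 [319.5 157.1]
-0.03 -0.023 [319.3 149.6]
0.03 0 [331.7 167.1]
0.03 -0.023 [331.8 159.5]
0.04 0 [333.8 168.8]
0.04 -0.023 [333.9 161.2]
clk 16.35 pos [ 0.6 -0.1  0.1] ori [-180.     0.  -121.2] F [ 0.3  0.5 -0.5] op 0.0569 g 0.0
(0.606, -0.1405, 0.12) [ 0.1 -0.2  0. ]
(0.606, -0.1405, 0.015) [ 0.1 -0.2  0.5]
yaw y_tool 148.840967134766
```

The side view shows the blue hub flat on the reel at (326,230). The visible fingertip at (334,161) confirms the 23 mm offset. Now to the roller.

Emit:
{"method": "carry_out", "body": {"deltas": [[[0.05,-0.1,0,0,0.3],[0.099,-0.198,0,0,0.3],[0.099,-0.198,0.1,0,0.3],[0.099,-0.198,0.2,0,0.3],[0.099,-0.198,0.2,0,0.3]]]}}

```text
clock: 16.85
tool_pos: [0.6045, -0.1389, 0.0801]
orientation: [179.8, -0.1, -121.2]
force: [0.6, 0.5, -0.5]
opening: 0.0569
gripper_force: 0.0
```

Run:
```python
from go import *
np.set_printoptions(precision=4,suppress=True)
plan((.606,-.1405,.05),(.606,-.1405,.016))
```

```text
clk 16.85 pos [ 0.6045 -0.1389  0.0801] ori [ 179.8   -0.1 -121.2] F [ 0.6  0.5 -0.5] op 0.0569 g 0.0
(0.606, -0.1405, 0.05) [ 0.0028 -0.0112  0.1505]
(0.606, -0.1405, 0.016) [ 0.0025 -0.0119  0.3205]
```

Emit:
{"method": "carry_out", "body": {"deltas": [[[0.002,-0.008,0.1,0,0.3],[0.002,-0.008,0.2,0,0.3],[0.002,-0.008,0.27,0,0.3],[0.002,-0.008,0.32,0,0.3],[0.002,-0.008,0.32,0,0.3]]]}}

```text
clock: 17.35
tool_pos: [0.6071, -0.1405, 0.0177]
orientation: [179.9, -0.1, -121.2]
force: [-0.0, -0.9, 0.0]
opening: 0.0569
gripper_force: 0.0
```

Emit:
{"method": "carry_out", "body": {"deltas": [[[0,0,0,0,-1],[0,0,0,0,-1],[0,0,0,0,-1],[0,0,0,0,-1],[0,0,0,0,-1]]]}}

```text
clock: 17.85
tool_pos: [0.6074, -0.1406, 0.019]
orientation: [180.0, 0.0, -121.2]
force: [-3.6, 2.2, 4.2]
opening: 0.0272
gripper_force: 30.0
```

Run:
```python
from go import *
np.set_printoptions(precision=4,suppress=True)
plan()
o=ctrl.get_obs(); p=np.array(o["tool_pos"]); R=Ro.from_euler("xyz",o["orientation"],degrees=True).as_matrix()
piv=np.array([.5769,-.0138]); print("radius",np.linalg.norm(p[:2]-piv))
u=p[:2]-piv; u*=.130/np.linalg.norm(u)
for th in np.arange(.1,1.25,.1):
    c,s=np.cos(th),np.sin(th); v=np.array([c*u[0]+s*u[1],-s*u[0]+c*u[1]]); print(round(th,1),(R.T@np.array([*(v-u),0])/.2).round(3))
```

```text
clk 17.85 pos [ 0.6074 -0.1406  0.019 ] ori [ 180.     0.  -121.2] F [-3.6  2.2  4.2] op 0.0272 g 30.0
radius 0.13041062098214082
0.1 [0.043 0.048 0.   ]
0.2 [0.082 0.101 0.   ]
0.3 [0.115 0.157 0.   ]
0.4 [0.142 0.216 0.   ]
0.5 [0.163 0.277 0.   ]
0.6 [0.178 0.341 0.   ]
0.7 [0.186 0.405 0.   ]
0.8 [0.188 0.47  0.   ]
0.9 [0.184 0.535 0.   ]
1.0 [0.173 0.599 0.   ]
1.1 [0.155 0.661 0.   ]
1.2 [0.132 0.722 0.   ]
```

Roller gripped (30 N). Now I'll swing it along the arc.

Emit:
{"method": "carry_out", "body": {"deltas": [[[0.043,0.048,0,0,-1],[0.082,0.101,0,0,-1],[0.115,0.157,0,0,-1],[0.142,0.216,0,0,-1],[0.163,0.277,0,0,-1]]]}}

```text
clock: 18.35
tool_pos: [0.5447, -0.1391, 0.0192]
orientation: [-179.8, 0.2, -121.2]
force: [5.7, 9.2, -2.0]
opening: 0.0269
gripper_force: 30.0
```

Emit:
{"method": "carry_out", "body": {"deltas": [[[0.015,0.064,0,0,-1],[0.023,0.128,0,0,-1],[0.025,0.193,0,0,-1],[0.021,0.258,0,0,-1],[0.01,0.322,0,0,-1]]]}}

```text
clock: 18.85
tool_pos: [0.4896, -0.1076, 0.0193]
orientation: [-179.7, 0.2, -121.2]
force: [8.8, 3.5, -4.7]
opening: 0.0272
gripper_force: 30.0
```

```bash
cat > chk.py <<'E'
from go import *
np.set_printoptions(precision=4,suppress=True)
plan()
o=ctrl.get_obs(); p=np.array(o["tool_pos"]); d=p[:2]-[.5769,-.0138]
print("radius",np.linalg.norm(d),"theta",np.radians(-77.0)-np.unwrap([np.radians(-77),np.arctan2(d[1],d[0])])[1])
E
python3 chk.py
```

```text
clk 18.85 pos [ 0.4896 -0.1076  0.0193] ori [-179.7    0.2 -121.2] F [ 8.8  3.5 -4.7] op 0.0272 g 30.0
radius 0.1281232993150091 theta 0.976137512412395
```

Emit:
{"method": "carry_out", "body": {"deltas": [[[-0.008,0.031,0,0,-1],[-0.018,0.062,0,0,-1],[-0.028,0.092,0,0,-1],[-0.028,0.092,0,0,-1],[-0.028,0.092,0,0,-1]]]}}

```text
clock: 19.35
tool_pos: [0.4789, -0.0949, 0.0197]
orientation: [-179.6, 0.2, -121.1]
force: [15.6, -12.6, -11.0]
opening: 0.027
gripper_force: 29.9
```

```bash
python3 chk.py
```

```text
clk 19.35 pos [ 0.4789 -0.0949  0.0197] ori [-179.6    0.2 -121.1] F [ 15.6 -12.6 -11. ] op 0.027 g 29.9
radius 0.12723322144587793 theta 1.1063598827516967
```

The reaction opposite the push rose from about 9 to 20 N at an angle of about 1.106, so the bar is on the stop. I'll hold 1 s and verify.

Emit:
{"method": "carry_out", "body": {"deltas": [[[0,0,0,0,-1],[0,0,0,0,-1],[0,0,0,0,-1],[0,0,0,0,-1],[0,0,0,0,-1]]]}}

```text
clock: 19.85
tool_pos: [0.4789, -0.0949, 0.0197]
orientation: [-179.6, 0.2, -121.1]
force: [15.0, -11.7, -10.7]
opening: 0.0272
gripper_force: 29.9
```

Emit:
{"method": "carry_out", "body": {"deltas": [[[0,0,0,0,-1],[0,0,0,0,-1],[0,0,0,0,-1],[0,0,0,0,-1],[0,0,0,0,-1]]]}}

```text
clock: 20.35
tool_pos: [0.4788, -0.0949, 0.0197]
orientation: [-179.6, 0.2, -121.1]
force: [14.2, -12.1, -9.7]
opening: 0.0275
gripper_force: 29.9
```

```bash
python3 chk.py
python3 - <<'E'
from go import *
s=ctrl.snapshot("top"); t=ctrl.snapshot("side")
a=[cv2.resize(q["color"][r0:r0+120,c0:c0+120],(400,400)) for q,r0,c0 in((s,160,280),(t,150,270))]
cv2.imwrite("pics/c8.png",np.hstack(a)[:,:,::-1])
E
```

```text
clk 20.35 pos [ 0.4788 -0.0949  0.0197] ori [-179.6    0.2 -121.1] F [ 14.2 -12.1  -9.7] op 0.0275 g 29.9
radius 0.12727528356416823 theta 1.1063982694796513
```

View pics/c8.png

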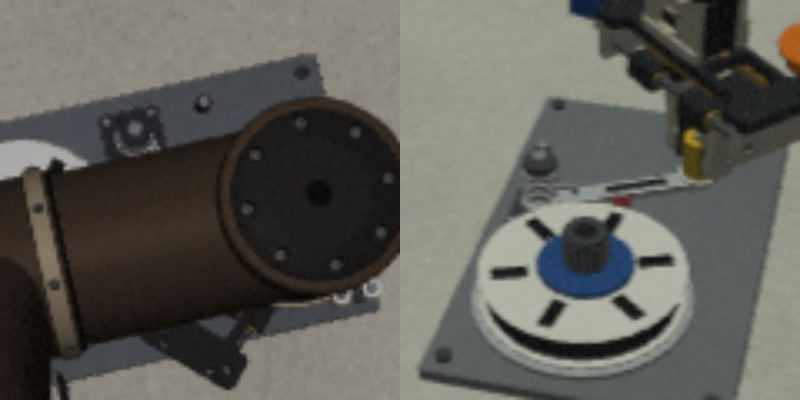

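The side view shows the bar resting on the red stop at about (337,210), the roller held at (357,196) and the hub seated flat at (326,230). Handing in.

```bash
python3 -c "
from plant import ctrl
print(ctrl.close_job())"
```

```text
the job is handed in; nothing more can be done
None
```

I handed the job in at about 20 s with the blue hub let go and seated flat on the reel, and the gripper holding the dancer arm on its red stop (about 1.1 rad, about 20 N push); no verdict was returned.

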